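Jar set back into its caddy in order of height

ROBOT

A 6-joint arm with a two-finger parallel gripper is mounted at the origin on a cart in front of the work surface, level with it; the furniture and walls round the work are solid. World frame = base frame: x ahead of the robot, y to its left, z up, the work surface at z = 0. Lengths are in m, angles in rad, forces in N, time in s.
With the tool pointing down it reaches from about 0.25 to 0.725 m from the base axis. Payload 9.7 kg.
Tool frame: the origin (TCP) lies between the finger pads; the fingertips stand 11 mm ahead of it and the grasp point (between the pads) lies 8 mm behind it; z points along the fingers, y is the line along which they close (so a half turn about z gives the same grasp; the last joint's range is limited). The gripper opens to 85 mm and grips with 20 to 120 N. Pads are 22 mm wide; open, the fingers measure 114 mm over their backs; the gripper's body (76 mm by 85 mm) begins 54 mm behind the grasp point. The pads swing forward as they close: fully open they stand 13 mm farther back than shut.
Start: joints at [1.167, 0.087, 0.176, 1.66, 0, 1.571], TCP at [0.216, 0.506, 0.242] pointing down, gripper open.
Joint ranges: [-3.13, 3.13], [-0.85, 1.81], [-1.15, 1.24], [-2.2, 2.28], [-1.44, 1.52], [-3.14, 3.14]. Speed limits (rad/s): [2.22, 2.22, 2.57, 3.14, 3.14, 3.14].

INTERFACE

Orientations are given as a rotation vector (axis times angle).
In Python, from bench import env gives the robot as it stands.
- The arm moves only by the tool carry_out, never from a script. Its argument "targets" is a list of rows, each an object with "gripper": the opening, from -1 (shut) to 1 (fully open); "linear": the shift along the tool's x, y, z in mm, a list of three; "angular": the turn, a rotation vector about the tool's x, y, z in rad, a list of three. A call has 1 to 12 rows; each row shifts and turns the commanded pose from where the row before left it, along the tool's axes as they then stand; what a row does not reach is not made up. A row lasts 1/8 s, in which the tool goes at most 62.5 mm and 10.7 degrees, less where a joint would pass 70% of its speed; a pose out of reach is approached as far as the arm can. A call with a gripper value outside its range is refused whole. The fingers move at their own pace and stop on an object; "squeeze" is the grip in N (left out, the last holds). Time passes only in rows, so rows that do not move let the fingers close. It gives the time, the measured TCP pose, the force, the opening and the grip force at its end, in the units of the state.
- env.get_obs(): the state, without advancing time (a new reading comes with each control period).
- env.snapshot(name): name is "scene" or "top" or "wrist"; returns the picture (400x640x3 uint8, red, green, blue); there is no depth.
- env.get_calibration(name): a dict with "intrinsics" (3x3 intrinsics, pixels), "pose" (4x4, takes a point from camera to world coordinates). Camera axes: x right, y up, looking along -z (the intrinsics and any distortion apply to the point x, -y, -z); pixel columns grow to the right and rows downward; lengths in m; the calibration is good to about 2 mm. A picture is of the moment at which its call begins: read the wrist's pose just before it. get_calibration takes no time and is no camera call; for the wrist camera it gives the pose at the moment of the call.
- env.sign_off(): hands the job in; it is judged then, once.
The state is a dict: "clock": time; "joint_pos": joint angles; "qvel": joint speeds; "joint_torque": joint torques, N m; "tool_pos": TCP position; "orientation": TCP orientation; "wrist_force": force on the tool from outside, world axes, zero at the start; "ft_torque": the same for the moment, N m; "finger_gap": opening from 0.0 (shut) to 1.0 (fully open); "grasp_force": force on a finger pad.
Only numpy, scipy, OpenCV 4.12 (cv2) and the standard library are available. Lean on these libraries where they do the work, as an engineer would, in place of code of your own. Each camera call takes 0.05 s, during which the arm holds its last target. There are 200 camera calls.

TASK

Put the set of four lidded storage jars back into the empty wire caddy in order of height, so that none hides another: the tallest in the compartment at the caddy's high back end, which has the arched handle, then down to the shortest in the one at its low front end, each standing upright on the floor of its own compartment. Do not knock anything over, and leave the tumbler, the blue mug and the round tin where they stand.

Things in the scene. Friction and masses are not known exactly. Their poses are not given: they have to be found in the camera images.
- caddy: Fixed oak board 324 x 104 mm with a 5 mm dark wire gallery. Origin: centre of underside; z up, +x to the high back end (arched handle to z = 98). Floor z = 18. Four open compartments in a row, centres y = 0, x = -115.5, -44.5, 30.5, 109.5; 64, 68, 72, 76 mm long inside, 80 wide. Rails and dividers slope from z = 63 at the back to 43 in front. Back points away from the robot within 0.5 rad.
- tallest_jar: Tallest of four alike round black steel storage jars with flat pale wooden lids (screwed down, part of the jar): 170 mm tall, 58 mm across, straight-sided over its upper half, lid the top 13 mm; about 0.34 kg. Origin at the centre of its underside, z up; stands upright at the start. Grip it across, about 30 mm below its top.
- second_jar: Second tallest of four alike round black steel storage jars with flat pale wooden lids (screwed down, part of the jar): 140 mm tall, 54 mm across, straight-sided over its upper half, lid the top 13 mm; about 0.27 kg. Origin at the centre of its underside, z up; stands upright at the start. Grip it across, about 30 mm below its top.
- third_jar: Third tallest of four alike round black steel storage jars with flat pale wooden lids (screwed down, part of the jar): 112 mm tall, 50 mm across, straight-sided over its upper half, lid the top 13 mm; about 0.21 kg. Origin at the centre of its underside, z up; stands upright at the start. Grip it across, about 30 mm below its top.
- shortest_jar: Shortest of four alike round black steel storage jars with flat pale wooden lids (screwed down, part of the jar): 84 mm tall, 46 mm across, straight-sided over its upper half, lid the top 13 mm; about 0.15 kg. Origin at the centre of its underside, z up; stands upright at the start. Grip it across, about 30 mm below its top.
- tumbler: Bystander: empty clear glass tumbler, 81 mm across, 92 mm tall, origin at the centre of its underside. Stands behind the caddy.
- blue_mug: Bystander: pale blue mug, 87 mm across, 123 mm with its handle, 96 mm tall, origin at the middle of its underside, handle included. Stands behind the caddy to the right.
- round_tin: Bystander: low round food tin, 86 mm across, 40 mm tall, origin at the centre of its underside. Stands behind the caddy to the left.

How it is judged:
By the outcome, as a careful person would: the job done as asked, in the order asked, and still so for the second after the job is handed in, with the robot touching nothing.
It also fails if it takes over 115 s, if anything falls off the work surface, if the arm or the gripper's body presses on something with over 40 N, if the wrist force passes 120 N, or if a joint passes its speed limit or range.

## Working session

There is one attempt and no reset: what is moved stays moved. The work goes in short steps, Python scripts to look and compute and a tool call to move; the robot and the scene stay as the last step left them, time stands still between calls to the robot, and variables do not carry over. Pictures are saved under pics/ and viewed, at most 14 in all, crops included, and the job is handed in when it is done.

Besides the shell and the picture viewer there is one more tool, called after "Call:" as name([rows], argument=value, ...), one row to a line, values as JSON. carry_out: Moves the arm, as the interface text tells. Its arguments: {"type":"object","properties":{"targets":{"type":"array"},"squeeze":{"type":"number"}},"required":["targets"]}

```bash
mkdir -p pics; ls
python3 - <<'E'
from bench import env
import cv2,numpy as np
for n in("scene","top"):
    im=env.snapshot(n);cv2.imwrite(f"pics/{n}0.png",im[:,:,::-1])
    c=env.get_calibration(n);print(n,{k:np.round(v,4).tolist() if not isinstance(v,str) else v for k,v in c.items()})
print(env.get_obs())
E
```

```text
pics
scene {'intrinsics': [[406.784, 0.0, 311.2113], [0.0, 406.784, 199.0241], [0.0, 0.0, 1.0]], 'pose': [[0.8764, 0.2139, -0.4315, 0.1242], [-0.4815, 0.3794, -0.7901, -0.9189], [-0.0053, 0.9002, 0.4355, 0.5476], [0.0, 0.0, 0.0, 1.0]]}
top {'intrinsics': [[454.6275, 0.0, 322.1774], [0.0, 454.6275, 197.2193], [0.0, 0.0, 1.0]], 'pose': [[-0.0043, 0.9959, -0.0909, 0.5228], [-0.9998, -0.0063, -0.0213, -0.0133], [-0.0218, 0.0908, 0.9956, 1.3148], [0.0, 0.0, 0.0, 1.0]]}
{'clock': 0.1, 'joint_pos': array([ 1.16700776e+00,  8.73714596e-02,  1.75219689e-01,  1.65980712e+00,
       -1.90721204e-05,  1.57075482e+00]), 'qvel': array([-0.00065296, -0.0026235 ,  0.00124678,  0.00040028,  0.00013608,
        0.00091562]), 'joint_torque': array([ 1.41469704e-04, -5.21562266e+01,  4.65654016e+01,  1.58934260e-02,
       -2.76966853e-05, -3.45791193e-06]), 'tool_pos': array([0.21602554, 0.50558613, 0.24167568]), 'orientation': array([-6.29862436e-01, -3.07758461e+00,  1.79494256e-03]), 'wrist_force': array([ 0.07720876,  0.4848725 , -0.68481156]), 'ft_torque': array([-0.02114096, -0.01008107, -0.0053391 ]), 'grasp_force': 0.0, 'finger_gap': 0.9991619439280824}
```

View pics/scene0.png

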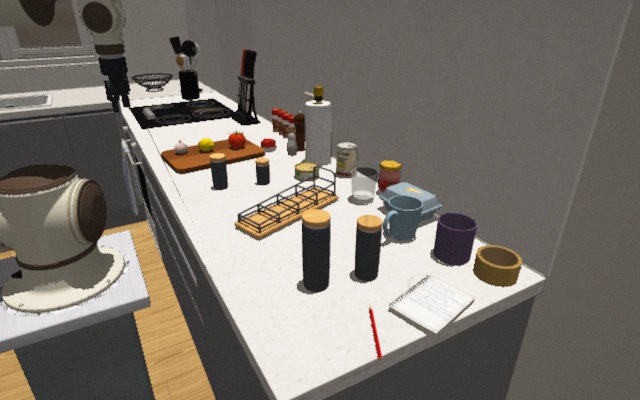

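View pics/top0.png

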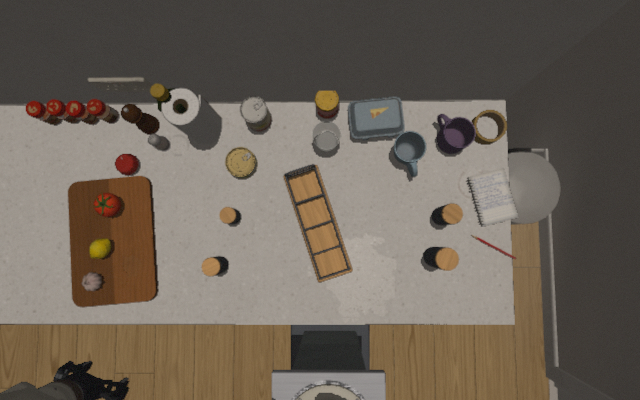

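The scene view shows tall jar lid at (316,218), second at (369,224), third at (218,158) and shortest at (262,161). In the top view they are at (447,259), (452,214), (212,267) and (229,216). The caddy runs from its front at about (333,272) to its back at (302,172). I'll triangulate next.

```bash
cat > h.py <<'E'
from bench import env
import numpy as np,cv2
def ray(n,u,v,cal=None):
    c=cal or env.get_calibration(n);K=np.array(c["intrinsics"]);P=np.array(c["pose"])
    p=np.linalg.inv(K)@[u,v,1];d=P[:3,:3]@[p[0],-p[1],-p[2]];return P[:3,3],d/np.linalg.norm(d)
def tri(rs):
    A=sum(np.eye(3)-np.outer(d,d) for o,d in rs);b=sum((np.eye(3)-np.outer(d,d))@o for o,d in rs)
    x=np.linalg.solve(A,b);return x,[np.linalg.norm(np.cross(x-o,d)) for o,d in rs]
def atz(n,u,v,z,cal=None):
    o,d=ray(n,u,v,cal);return o+d*(z-o[2])/d[2]
def proj(n,X,cal=None):
    c=cal or env.get_calibration(n);K=np.array(c["intrinsics"]);P=np.array(c["pose"])
    q=P[:3,:3].T@(np.asarray(X)-P[:3,3]);q=K@[q[0],-q[1],-q[2]];return q[:2]/q[2]
def blob(im,u,v,r=25):
    h=cv2.cvtColor(im,cv2.COLOR_RGB2HSV);m=cv2.inRange(h,(8,70,90),(25,255,255))
    w=np.zeros_like(m);w[max(0,v-r):v+r,max(0,u-r):u+r]=1;m=m*w
    n,l,s,c=cv2.connectedComponentsWithStats(m);i=1+np.argmax(s[1:,4]);return s[i],c[i]
E
python3 - <<'E'
from h import *
S=cv2.imread("pics/scene0.png")[:,:,::-1].copy();T=cv2.imread("pics/top0.png")[:,:,::-1].copy()
for k,a,b,h,r in(("tall",(316,218),(447,259),.17,.029),("second",(369,224),(452,214),.14,.027),("third",(218,158),(212,267),.112,.025),("short",(262,161),(229,216),.084,.023)):
    s,c=blob(S,*a);t,d=blob(T,*b)
    # lid blob centre ~ lid mid height (scene), top view ~ top face
    x,e=tri([ray("scene",s[0]+s[2]/2-.5,s[1]+s[3]/2-.5),ray("top",*(t[:2]+t[2:4]/2-.5))])
    print(k,s,t,np.round(x,3),np.round(e,4),"top@h",np.round(atz("top",*(t[:2]+t[2:4]/2-.5),h),3))
c=T[150:295,270:370][:,:,::-1];cv2.imwrite("pics/cad.png",cv2.resize(c,None,fx=4,fy=4,interpolation=cv2.INTER_CUBIC))
E
```

```text
tall [ 291  193   47   35 1123] [436 248  23  23 425] [ 0.471 -0.296  0.178] [0.0006 0.0006] top@h [ 0.471 -0.298  0.17 ]
second [357 215  26  17 346] [442 204  21  20 334] [ 0.587 -0.324  0.131] [0.0005 0.0005] top@h [ 0.586 -0.322  0.14 ]
third [193 138  50  29 866] [202 257  18  19 277] [0.453 0.305 0.12 ] [0.0004 0.0004] top@h [0.452 0.308 0.112]
short [237 138  28  20 274] [219 207  17  17 218] [0.57  0.269 0.126] [0.0171 0.0171] top@h [0.588 0.272 0.084]
```

View pics/cad.png

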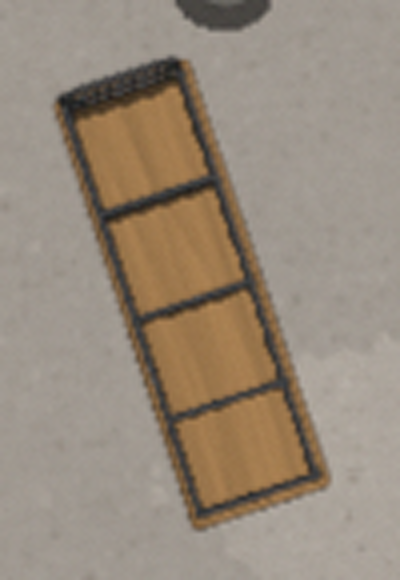

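The crop shows the board corners at (195,528) and (328,485), the dividers, and the handle at the back end, at (57–190, 60–105). Next I'll fit the caddy pose and cross-check the lid heights.

Run:
```python
from h import *
from scipy.optimize import least_squares
f=lambda c:np.array([(c[0]+.5)/4-.5+270,(c[1]+.5)/4-.5+150])
zr=lambda x:.063-.02*(.15-x)/.3
L=[((-.162,.052,.018),(195,528)),((-.162,-.052,.018),(328,485))]
for x,a,b in((.069,(105,215),(215,180)),(-.008,(140,320),(250,285)),(-.081,(172,415),(283,380)),(-.15,(200,512),(315,475))):
    L+=[((x,.0425,zr(x)),a),((x,-.0425,zr(x)),b)]
cal=env.get_calibration("top")
W=lambda p,X:np.array([p[0]+np.cos(p[2])*X[0]-np.sin(p[2])*X[1],p[1]+np.sin(p[2])*X[0]+np.cos(p[2])*X[1],X[2]])
r=least_squares(lambda p:np.concatenate([proj("top",W(p,X),cal)-f(c) for X,c in L]),[.5,0,.3])
print("caddy",r.x,np.round(r.fun,1))
for x in(.1095,.0305,-.0445,-.1155):print(np.round(W(r.x,(x,0,.018)),4))
print("scene px caddy corners",[np.round(proj("scene",W(r.x,X))).tolist() for X in((-.162,.052,.018),(-.162,-.052,.018),(.162,-.052,.018),(.15,.0425,.098))])
S=cv2.imread("pics/scene0.png");T=cv2.imread("pics/top0.png")[:,:,::-1].copy()
cs=env.get_calibration("scene")
hs=cv2.cvtColor(S,cv2.COLOR_BGR2HSV);tiles=[]
for k,a,b,h,rr in(("tall",(316,218),(447,259),.17,.029),("second",(369,224),(452,214),.14,.027),("third",(218,158),(212,267),.112,.025),("short",(262,161),(229,216),.084,.023)):
    t,d=blob(T,*b);x=atz("top",*(t[:2]+t[2:4]/2-.5),h)
    im=cv2.resize(S,None,fx=4,fy=4,interpolation=cv2.INTER_CUBIC)
    for z in(h,h-.013,0):
        pts=np.array([proj("scene",(x[0]+rr*np.cos(q),x[1]+rr*np.sin(q),z),cs) for q in np.linspace(0,6.28,40)])
        cv2.polylines(im,[np.int32(pts*4+1.5)],True,(0,255,0),1)
    u,v=4*a[0],4*a[1];tiles.append(im[v-100:v+300,u-100:u+100])
cv2.imwrite("pics/chk.png",np.hstack(tiles))
```

```text
caddy [0.56982955 0.02767425 0.31042257] [-0.5  1.   1.3  0.3 -0.9 -0.6  0.7 -1.3 -1.  -0.4  0.6 -1.2 -0.9  1.
  0.5  0.2 -0.1  0.6  0.3  0.3]
[0.6741 0.0611 0.018 ]
[0.5989 0.037  0.018 ]
[0.5275 0.0141 0.018 ]
[ 0.4598 -0.0076  0.018 ]
scene px caddy corners [[233.0, 221.0], [258.0, 234.0], [340.0, 194.0], [314.0, 163.0]]
```

View pics/chk.png

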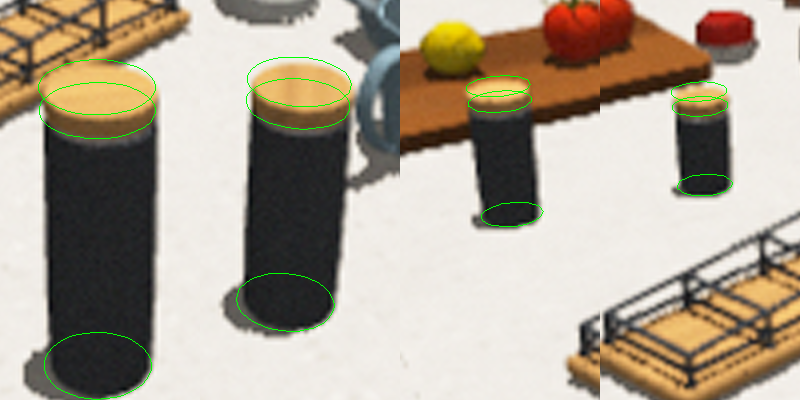

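The predicted outlines overlay the jars to within about 1 px, so heights and positions agree to about 3 mm. The caddy is at (0.570, 0.028) with yaw 0.31. I'll keep one tool yaw throughout, with the fingers closing across the caddy, and place the jars shortest first.

Call:
carry_out([
  {"gripper": 1, "linear": [0, 0, 0], "angular": [0, 0, -0.179]},
  {"gripper": 1, "linear": [0, 0, 0], "angular": [0, 0, -0.179]},
  {"gripper": 1, "linear": [0, 0, 0], "angular": [0, 0, -0.179]},
  {"gripper": 1, "linear": [0, 0, 0], "angular": [0, 0, -0.178]},
  {"gripper": 1, "linear": [-35, -42, 8], "angular": [0, 0, 0]},
  {"gripper": 1, "linear": [-35, -42, 8], "angular": [0, 0, 0]},
  {"gripper": 1, "linear": [-35, -42, 8], "angular": [0, 0, 0]},
  {"gripper": 1, "linear": [-35, -42, 8], "angular": [0, 0, 0]},
  {"gripper": 1, "linear": [-35, -42, 8], "angular": [0, 0, 0]},
  {"gripper": 1, "linear": [-35, -42, 8], "angular": [0, 0, 0]},
  {"gripper": 1, "linear": [-35, -42, 8], "angular": [0, 0, 0]},
  {"gripper": 1, "linear": [-35, -42, 8], "angular": [0, 0, 0]},
], squeeze=40)

```text
clock: 1.6
tool_pos: [0.5868, 0.2704, 0.1776]
orientation: [0.487, -3.103, 0.0]
wrist_force: [0.2, 0.6, 0.3]
finger_gap: 0.998
grasp_force: 0.0
```

```bash
cat >> h.py <<'E'
from scipy.spatial.transform import Rotation as Ro
def to(x,y,z):
    o=env.get_obs();R=Ro.from_rotvec(o["orientation"]).as_matrix()
    print("tcp",np.round(o["tool_pos"],4),"yaw",round(np.arctan2(R[1,1],R[0,1]),3),"z",np.round(R[:,2],3),"q",np.round(o["joint_pos"],2),"d mm",np.round(1000*R.T@(np.array([x,y,z])-o["tool_pos"]),1))
E
python3 - <<'E'
from h import *
to(.588,.272,.046)
cal=env.get_calibration("wrist");im=env.snapshot("wrist")
cv2.imwrite("pics/w1.png",im[:,:,::-1]);print(proj("wrist",(.588,.272,.084),cal),np.round(cal["pose"],3))
E
```

```text
tcp [0.5868 0.2704 0.1776] yaw 1.882 z [-0.001 -0.    -1.   ] q [0.43 0.31 0.31 1.57 0.   0.12] d mm [ -1.7   1.1 131.6]
[321.7915766  210.21180973] [[-0.305 -0.912 -0.273  0.518]
 [ 0.952 -0.292 -0.088  0.248]
 [ 0.    -0.287  0.958  0.309]
 [ 0.     0.     0.     1.   ]]
```

View pics/w1.png

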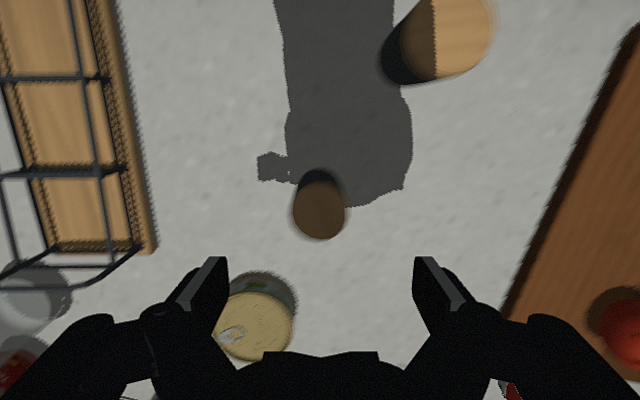

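The wrist view shows the short jar's lid at about (319,212), against a predicted (322,210), so the position holds. Now I'll descend and grip.

Call:
carry_out([
  {"gripper": 1, "linear": [-1, 0, 32], "angular": [0, 0, 0]},
  {"gripper": 1, "linear": [0, 0, 32], "angular": [0, 0, 0]},
  {"gripper": 1, "linear": [0, 0, 32], "angular": [0, 0, 0]},
  {"gripper": 1, "linear": [0, 0, 30], "angular": [0, 0, 0]},
  {"gripper": -1, "linear": [0, 0, 0], "angular": [0, 0, 0]},
  {"gripper": -1, "linear": [0, 0, 0], "angular": [0, 0, 0]},
  {"gripper": -1, "linear": [0, 0, 0], "angular": [0, 0, 0]},
  {"gripper": -1, "linear": [0, 0, 0], "angular": [0, 0, 0]},
  {"gripper": -1, "linear": [0, 0, 0], "angular": [0, 0, 0]},
  {"gripper": -1, "linear": [0, 0, 0], "angular": [0, 0, 0]},
])

```text
clock: 2.9
tool_pos: [0.5873, 0.2723, 0.054]
orientation: [-0.487, 3.101, 0.001]
wrist_force: [0.6, -0.0, 6.1]
finger_gap: 0.526
grasp_force: 41.5
```

Run:
```python
from h import *
o=env.get_obs();print(o["finger_gap"],o["grasp_force"],o["wrist_force"]);to(.4598,-.0076,.049+.018)
```

```text
0.526315816169543 41.51396955858991 [ 0.56141403 -0.04742691  6.08031348]
tcp [0.5873 0.2723 0.054 ] yaw 1.882 z [ 0.002  0.001 -1.   ] q [0.43 0.32 0.09 1.33 0.   0.12] d mm [ 207.  -227.4  -13.6]
```

Call:
carry_out([
  {"gripper": -1, "linear": [0, 0, -30], "angular": [0, 0, 0]},
  {"gripper": -1, "linear": [0, 0, -35], "angular": [0, 0, 0]},
  {"gripper": -1, "linear": [0, 0, -35], "angular": [0, 0, 0]},
  {"gripper": -1, "linear": [26, -28, 0], "angular": [0, 0, 0]},
  {"gripper": -1, "linear": [26, -29, 0], "angular": [0, 0, 0]},
  {"gripper": -1, "linear": [26, -29, 0], "angular": [0, 0, 0]},
  {"gripper": -1, "linear": [26, -29, 0], "angular": [0, 0, 0]},
  {"gripper": -1, "linear": [26, -28, 0], "angular": [0, 0, 0]},
  {"gripper": -1, "linear": [26, -28, 0], "angular": [0, 0, 0]},
  {"gripper": -1, "linear": [26, -28, 0], "angular": [0, 0, 0]},
  {"gripper": -1, "linear": [25, -28, 0], "angular": [0, 0, 0]},
  {"gripper": -1, "linear": [0, 0, 0], "angular": [0, 0, 0]},
])

```text
clock: 4.4
tool_pos: [0.4582, -0.0091, 0.1528]
orientation: [-0.483, 3.104, -0.001]
wrist_force: [1.1, 0.3, -1.3]
finger_gap: 0.523
grasp_force: 41.4
```

Run:
```python
from h import *
o=env.get_obs();print(o["finger_gap"],o["grasp_force"],o["wrist_force"]);to(.4598,-.0076,.072)
cal=env.get_calibration("wrist");im=env.snapshot("wrist").copy()
p=np.array([.5698,.0277,.3104])
def W(X):c,s=np.cos(p[2]),np.sin(p[2]);return(p[0]+c*X[0]-s*X[1],p[1]+s*X[0]+c*X[1],X[2])
zr=lambda x:.063-.02*(.15-x)/.3
for x in(-.15,-.081,-.008,.069):
    a,b=[np.int32(proj("wrist",W((x,y,zr(x))),cal)) for y in(.0425,-.0425)]
    cv2.line(im,a.tolist(),b.tolist(),(0,255,0),1)
cv2.polylines(im,[np.int32([proj("wrist",W((x,y,.018)),cal) for x,y in((-.162,.052),(-.162,-.052),(.05,-.052),(.05,.052))])],True,(255,0,0),1)
cv2.imwrite("pics/w2.png",im[:,:,::-1])
```

```text
0.5234754346608179 41.41601288101703 [ 1.08904598  0.33431472 -1.28161055]
tcp [ 0.4582 -0.0091  0.1528] yaw 1.879 z [ 0.001 -0.    -1.   ] q [-0.02 -0.15 -0.23  1.49 -0.   -0.33] d mm [-1.9  1.  80.8]
```

View pics/w2.png

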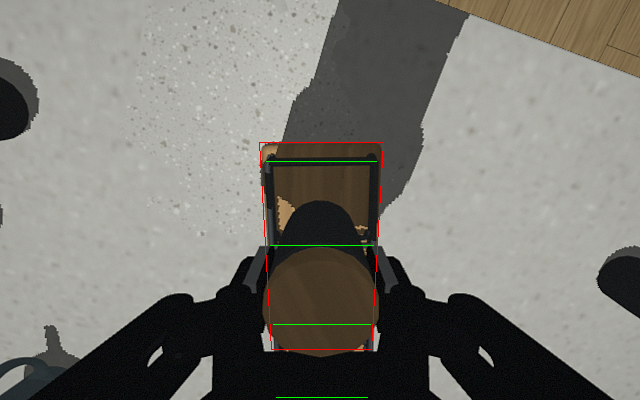

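The caddy overlay matches the wrist view to 1–2 px: front bar at row 160, board edges at columns 260 and 382. The jar hangs centred over the compartment, so I'm lowering it.

Call:
carry_out([
  {"gripper": -1, "linear": [-2, 1, 30], "angular": [0, 0, 0]},
  {"gripper": -1, "linear": [0, 0, 25], "angular": [0, 0, 0]},
  {"gripper": -1, "linear": [0, 0, 15], "angular": [0, 0, 0]},
  {"gripper": -1, "linear": [0, 0, 6], "angular": [0, 0, 0]},
  {"gripper": -1, "linear": [0, 0, 3], "angular": [0, 0, 0]},
  {"gripper": -1, "linear": [0, 0, 2], "angular": [0, 0, 0]},
  {"gripper": -1, "linear": [0, 0, 0], "angular": [0, 0, 0]},
])

```text
clock: 5.32
tool_pos: [0.461, -0.006, 0.0721]
orientation: [-0.487, 3.102, -0.0]
wrist_force: [-0.1, 1.1, 1.3]
finger_gap: 0.528
grasp_force: 41.6
```

Call:
carry_out([
  {"gripper": 1, "linear": [0, 0, 0], "angular": [0, 0, 0]},
  {"gripper": 1, "linear": [0, 0, 0], "angular": [0, 0, 0]},
  {"gripper": 1, "linear": [0, 0, -20], "angular": [0, 0, 0]},
  {"gripper": 1, "linear": [0, 0, -45], "angular": [0, 0, 0]},
  {"gripper": 1, "linear": [0, 0, -45], "angular": [0, 0, 0]},
  {"gripper": 1, "linear": [-12.5, 43, 0], "angular": [0, 0, 0]},
  {"gripper": 1, "linear": [-12.5, 43, 0], "angular": [0, 0, 0]},
  {"gripper": 1, "linear": [-12.5, 43, 0], "angular": [0, 0, 0]},
  {"gripper": 1, "linear": [-12.5, 43, 0], "angular": [0, 0, 0]},
  {"gripper": 1, "linear": [-12.5, 43, 0], "angular": [0, 0, 0]},
  {"gripper": 1, "linear": [-12.5, 43, 0], "angular": [0, 0, 0]},
  {"gripper": 1, "linear": [-12.5, 43, 0], "angular": [0, 0, 0]},
])

```text
clock: 6.82
tool_pos: [0.4515, 0.3089, 0.1814]
orientation: [-0.487, 3.103, 0.0]
wrist_force: [0.3, -0.9, 0.3]
finger_gap: 0.999
grasp_force: 0.0
```

Run:
```python
from h import *
to(.452,.308,.074)
cal=env.get_calibration("wrist");im=env.snapshot("wrist").copy()
p=np.int32([proj("wrist",(.452+.025*np.cos(q),.308+.025*np.sin(q),.112),cal) for q in np.linspace(0,6.28,40)])
cv2.polylines(im,[p],True,(0,255,0),1)
t=env.snapshot("top");cv2.imwrite("pics/w3.png",np.hstack([im[100:300,120:520],cv2.resize(t[150:300,260:410],(200,200))])[:,:,::-1])
```

```text
tcp [0.4515 0.3089 0.1814] yaw 1.882 z [ 0.  0. -1.] q [ 0.6   0.06  0.03  1.54 -0.    0.29] d mm [ -0.2  -1.  107.4]
```

View pics/w3.png

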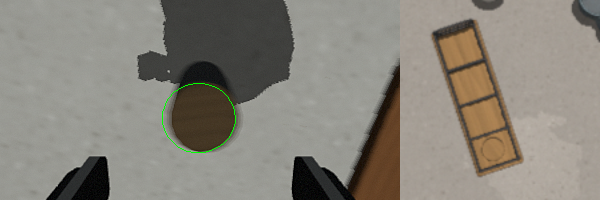

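The third jar's lid is at (204,117) in the crop, about 3 mm from prediction. The top view shows the short jar standing in the front compartment. Next I'll grip the third jar.

Call:
carry_out([
  {"gripper": 1, "linear": [0, 2, 35], "angular": [0, 0, 0]},
  {"gripper": 1, "linear": [0, 0, 35], "angular": [0, 0, 0]},
  {"gripper": 1, "linear": [0, 0, 25], "angular": [0, 0, 0]},
  {"gripper": 1, "linear": [0, 0, 10], "angular": [0, 0, 0]},
  {"gripper": -1, "linear": [0, 0, 0], "angular": [0, 0, 0]},
  {"gripper": -1, "linear": [0, 0, 0], "angular": [0, 0, 0]},
  {"gripper": -1, "linear": [0, 0, 0], "angular": [0, 0, 0]},
  {"gripper": -1, "linear": [0, 0, 0], "angular": [0, 0, 0]},
  {"gripper": -1, "linear": [0, 0, 0], "angular": [0, 0, 0]},
  {"gripper": -1, "linear": [0, 0, 0], "angular": [0, 0, 0]},
])

```text
clock: 8.18
tool_pos: [0.4517, 0.3095, 0.0778]
orientation: [-0.486, 3.101, 0.001]
wrist_force: [-0.4, -1.3, 6.6]
finger_gap: 0.574
grasp_force: 41.7
```

Run:
```python
from h import *
o=env.get_obs();print(o["finger_gap"],o["grasp_force"],o["wrist_force"]);to(.5275,.0141,o["tool_pos"][2]+.018)
```

```text
0.5738992843895394 41.68989193160087 [-0.3809335  -1.34709218  6.5820985 ]
tcp [0.4517 0.3095 0.0778] yaw 1.882 z [ 0.002  0.001 -1.   ] q [ 0.6   0.08 -0.15  1.34 -0.    0.29] d mm [  18.3 -304.4  -18.1]
```

Call:
carry_out([
  {"gripper": -1, "linear": [0, 0, -30], "angular": [0, 0, 0]},
  {"gripper": -1, "linear": [0, 0, -40], "angular": [0, 0, 0]},
  {"gripper": -1, "linear": [0, 0, -40], "angular": [0, 0, 0]},
  {"gripper": -1, "linear": [2, -25, 0], "angular": [0, 0, 0]},
  {"gripper": -1, "linear": [2, -40, 0], "angular": [0, 0, 0]},
  {"gripper": -1, "linear": [2, -45, 0], "angular": [0, 0, 0]},
  {"gripper": -1, "linear": [3, -45, 0], "angular": [0, 0, 0]},
  {"gripper": -1, "linear": [3, -45, 0], "angular": [0, 0, 0]},
  {"gripper": -1, "linear": [3, -45, 0], "angular": [0, 0, 0]},
  {"gripper": -1, "linear": [2, -40, 0], "angular": [0, 0, 0]},
  {"gripper": -1, "linear": [1, -19, 0], "angular": [0, 0, 0]},
  {"gripper": -1, "linear": [0, 0, 0], "angular": [0, 0, 0]},
])

```text
clock: 9.68
tool_pos: [0.5271, 0.0137, 0.1863]
orientation: [0.484, -3.104, -0.0]
wrist_force: [0.0, 0.8, -2.6]
finger_gap: 0.574
grasp_force: 42.2
```

Run:
```python
from h import *
o=env.get_obs();print(o["finger_gap"],o["grasp_force"],o["wrist_force"]);to(.5275,.0141,.0958)
```

```text
0.5736508228355 42.170975125045516 [ 0.0160067   0.84210567 -2.60615052]
tcp [0.5271 0.0137 0.1863] yaw 1.88 z [-0.  0. -1.] q [ 0.03  0.02 -0.    1.55  0.   -0.28] d mm [-0.5  0.2 90.5]
```

Call:
carry_out([
  {"gripper": -1, "linear": [0, 0, 30], "angular": [0, 0, 0]},
  {"gripper": -1, "linear": [0, 0, 30], "angular": [0, 0, 0]},
  {"gripper": -1, "linear": [0, 0, 19], "angular": [0, 0, 0]},
  {"gripper": -1, "linear": [0, 0, 7], "angular": [0, 0, 0]},
  {"gripper": -1, "linear": [0, 0, 3], "angular": [0, 0, 0]},
  {"gripper": -1, "linear": [0, 0, 2], "angular": [0, 0, 0]},
  {"gripper": -1, "linear": [0, 0, 0], "angular": [0, 0, 0]},
])

```text
clock: 10.55
tool_pos: [0.5274, 0.0144, 0.0959]
orientation: [-0.487, 3.103, -0.0]
wrist_force: [-0.4, -0.1, -1.7]
finger_gap: 0.569
grasp_force: 42.1
```

Run:
```python
from h import *
to(.587,-.323,.102)
```

```text
tcp [0.5274 0.0144 0.0959] yaw 1.882 z [ 0.001  0.    -1.   ] q [ 0.03  0.03 -0.17  1.37  0.   -0.28] d mm [  46.5 -339.4   -6.1]
```

Call:
carry_out([
  {"gripper": -1, "linear": [0, 0, 1.5], "angular": [0, 0, 0]},
  {"gripper": 1, "linear": [0, 0, 0], "angular": [0, 0, 0]},
  {"gripper": 1, "linear": [0, 0, 0], "angular": [0, 0, 0]},
  {"gripper": 1, "linear": [0, 0, -20], "angular": [0, 0, 0]},
  {"gripper": 1, "linear": [0, 0, -50], "angular": [0, 0, 0]},
  {"gripper": 1, "linear": [0, 0, -50], "angular": [0, 0, 0]},
  {"gripper": 1, "linear": [6, -45, 0], "angular": [0, 0, 0]},
  {"gripper": 1, "linear": [8, -60, 0], "angular": [0, 0, 0]},
  {"gripper": 1, "linear": [8, -60, 0], "angular": [0, 0, 0]},
  {"gripper": 1, "linear": [8, -60, 0], "angular": [0, 0, 0]},
  {"gripper": 1, "linear": [8, -60, 0], "angular": [0, 0, 0]},
  {"gripper": 1, "linear": [8, -54, 0], "angular": [0, 0, 0]},
])

```text
clock: 12.05
tool_pos: [0.587, -0.3247, 0.2136]
orientation: [-0.486, 3.104, -0.0]
wrist_force: [0.5, 0.7, 1.6]
finger_gap: 0.997
grasp_force: 0.0
```

Run:
```python
from h import *
to(.587,-.323,.104)
cal=env.get_calibration("wrist");im=env.snapshot("wrist").copy()
for x,y,r,h in((.587,-.323,.027,.14),(.471,-.298,.029,.17)):
    p=np.int32([proj("wrist",(x+r*np.cos(q),y+r*np.sin(q),h),cal) for q in np.linspace(0,6.28,40)])
    cv2.polylines(im,[p],True,(0,255,0),1)
t=env.snapshot("top");cv2.imwrite("pics/w4.png",np.hstack([im[0:300,120:520],cv2.resize(t[150:300,260:410],(300,300))])[:,:,::-1])
```

```text
tcp [ 0.587  -0.3247  0.2136] yaw 1.881 z [ 0. -0. -1.] q [-0.51  0.38  0.47  1.66  0.   -0.82] d mm [ -0.5   1.6 109.6]
```

View pics/w4.png

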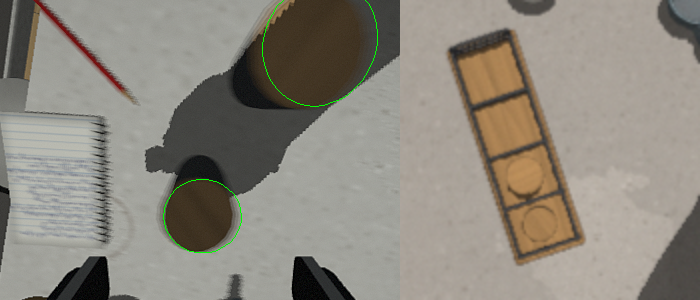

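The second jar's lid is at (199,216), about 2 mm from prediction. Both placed jars stand in the front two compartments. Descending.

Call:
carry_out([
  {"gripper": 1, "linear": [0, 0, 35], "angular": [0, 0, 0]},
  {"gripper": 1, "linear": [0, 0, 35], "angular": [0, 0, 0]},
  {"gripper": 1, "linear": [0, 0, 28], "angular": [0, 0, 0]},
  {"gripper": 1, "linear": [0, 0, 10], "angular": [0, 0, 0]},
  {"gripper": -1, "linear": [0, 0, 0], "angular": [0, 0, 0]},
  {"gripper": -1, "linear": [0, 0, 0], "angular": [0, 0, 0]},
  {"gripper": -1, "linear": [0, 0, 0], "angular": [0, 0, 0]},
  {"gripper": -1, "linear": [0, 0, 0], "angular": [0, 0, 0]},
  {"gripper": -1, "linear": [0, 0, 0], "angular": [0, 0, 0]},
  {"gripper": -1, "linear": [0, 0, 0], "angular": [0, 0, 0]},
])

```text
clock: 13.4
tool_pos: [0.5877, -0.3227, 0.1076]
orientation: [-0.487, 3.101, -0.002]
wrist_force: [-0.3, -0.0, 6.5]
finger_gap: 0.614
grasp_force: 43.2
```

Run:
```python
from h import *
to(.5989,.037,env.get_obs()["tool_pos"][2]+.018)
```

```text
tcp [ 0.5877 -0.3227  0.1076] yaw 1.882 z [ 0.003 -0.001 -1.   ] q [-0.5   0.37  0.24  1.45  0.   -0.81] d mm [-120.8  339.   -18.4]
```

Call:
carry_out([
  {"gripper": -1, "linear": [0, 0, -30], "angular": [0, 0, 0]},
  {"gripper": -1, "linear": [0, 0, -50], "angular": [0, 0, 0]},
  {"gripper": -1, "linear": [0, 0, -48], "angular": [0, 0, 0]},
  {"gripper": -1, "linear": [-10, 29, 0], "angular": [0, 0, 0]},
  {"gripper": -1, "linear": [-16, 45, 0], "angular": [0, 0, 0]},
  {"gripper": -1, "linear": [-18, 50, 0], "angular": [0, 0, 0]},
  {"gripper": -1, "linear": [-18, 50, 0], "angular": [0, 0, 0]},
  {"gripper": -1, "linear": [-18, 50, 0], "angular": [0, 0, 0]},
  {"gripper": -1, "linear": [-18, 50, 0], "angular": [0, 0, 0]},
  {"gripper": -1, "linear": [-15, 42, 0], "angular": [0, 0, 0]},
  {"gripper": -1, "linear": [-8, 23, 0], "angular": [0, 0, 0]},
  {"gripper": -1, "linear": [0, 0, 0], "angular": [0, 0, 0]},
])

```text
clock: 14.9
tool_pos: [0.5983, 0.039, 0.2337]
orientation: [0.491, -3.103, -0.0]
wrist_force: [0.4, -0.2, -3.0]
finger_gap: 0.617
grasp_force: 43.5
```

Run:
```python
from h import *
o=env.get_obs();print(o["finger_gap"],o["wrist_force"]);to(.5989,.037,.1256)
```

```text
0.6167207686953085 [ 0.36180645 -0.16684572 -2.95332316]
tcp [0.5983 0.039  0.2337] yaw 1.885 z [-0.  0. -1.] q [ 0.07  0.21  0.29  1.66  0.   -0.25] d mm [  0.   -2.1 108.1]
```

Call:
carry_out([
  {"gripper": -1, "linear": [0, 0, 30], "angular": [0, 0, 0]},
  {"gripper": -1, "linear": [0, 0, 30], "angular": [0, 0, 0]},
  {"gripper": -1, "linear": [0, 0, 25], "angular": [0, 0, 0]},
  {"gripper": -1, "linear": [0, 0, 12], "angular": [0, 0, 0]},
  {"gripper": -1, "linear": [0, 0, 7], "angular": [0, 0, 0]},
  {"gripper": -1, "linear": [0, 0, 3], "angular": [0, 0, 0]},
  {"gripper": -1, "linear": [0, 0, 2], "angular": [0, 0, 0]},
  {"gripper": -1, "linear": [0, 0, 0], "angular": [0, 0, 0]},
])

```text
clock: 15.9
tool_pos: [0.5988, 0.0373, 0.1256]
orientation: [-0.487, 3.102, -0.0]
wrist_force: [0.2, -0.3, 0.8]
finger_gap: 0.619
grasp_force: 43.8
```

Run:
```python
from h import *
to(.471,-.298,.134)
```

```text
tcp [0.5988 0.0373 0.1256] yaw 1.882 z [ 0.001 -0.    -1.   ] q [ 0.06  0.19  0.07  1.45 -0.   -0.25] d mm [ 224.3 -280.1   -8.6]
```

Call:
carry_out([
  {"gripper": 1, "linear": [0, 0, 0], "angular": [0, 0, 0]},
  {"gripper": 1, "linear": [0, 0, 0], "angular": [0, 0, 0]},
  {"gripper": 1, "linear": [0, 0, -20], "angular": [0, 0, 0]},
  {"gripper": 1, "linear": [0, 0, -50], "angular": [0, 0, 0]},
  {"gripper": 1, "linear": [0, 0, -45], "angular": [0, 0, 0]},
  {"gripper": 1, "linear": [32, -40, 0], "angular": [0, 0, 0]},
  {"gripper": 1, "linear": [32, -40, 0], "angular": [0, 0, 0]},
  {"gripper": 1, "linear": [32, -40, 0], "angular": [0, 0, 0]},
  {"gripper": 1, "linear": [32, -40, 0], "angular": [0, 0, 0]},
  {"gripper": 1, "linear": [32, -40, 0], "angular": [0, 0, 0]},
  {"gripper": 1, "linear": [32, -40, 0], "angular": [0, 0, 0]},
  {"gripper": 1, "linear": [32, -40, 0], "angular": [0, 0, 0]},
])

```text
clock: 17.4
tool_pos: [0.4701, -0.2993, 0.2401]
orientation: [-0.487, 3.103, -0.001]
wrist_force: [0.1, 0.2, 0.7]
finger_gap: 1.001
grasp_force: 0.0
```

Run:
```python
from h import *
to(.471,-.298,.134)
cal=env.get_calibration("wrist");im=env.snapshot("wrist").copy()
for x,y,r,h in((.471,-.298,.029,.17),):
    p=np.int32([proj("wrist",(x+r*np.cos(q),y+r*np.sin(q),h),cal) for q in np.linspace(0,6.28,40)])
    cv2.polylines(im,[p],True,(0,255,0),1)
t=env.snapshot("top");cv2.imwrite("pics/w5.png",np.hstack([im[0:300,120:520],cv2.resize(t[150:300,260:410],(300,300))])[:,:,::-1])
```

```text
tcp [ 0.4701 -0.2993  0.2401] yaw 1.882 z [ 0.001 -0.    -1.   ] q [-0.57  0.1   0.19  1.66  0.   -0.88] d mm [ -1.2   1.  106.1]
```

View pics/w5.png

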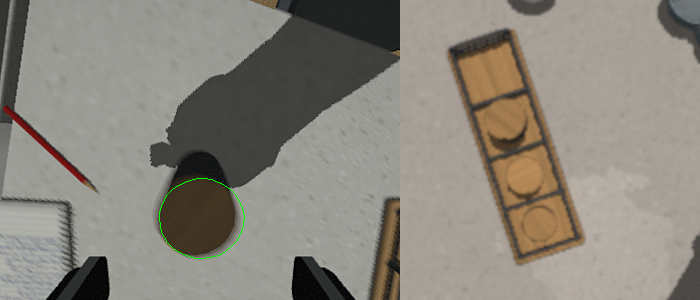

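The tall jar's lid is at (198,217), which is 2–3 mm from prediction. Three jars stand upright in the caddy. Now I'll grip the last one.

Call:
carry_out([
  {"gripper": 1, "linear": [-1, -1, 35], "angular": [0, 0, 0]},
  {"gripper": 1, "linear": [0, 0, 35], "angular": [0, 0, 0]},
  {"gripper": 1, "linear": [0, 0, 25], "angular": [0, 0, 0]},
  {"gripper": 1, "linear": [0, 0, 9], "angular": [0, 0, 0]},
  {"gripper": -1, "linear": [0, 0, 0], "angular": [0, 0, 0]},
  {"gripper": -1, "linear": [0, 0, 0], "angular": [0, 0, 0]},
  {"gripper": -1, "linear": [0, 0, 0], "angular": [0, 0, 0]},
  {"gripper": -1, "linear": [0, 0, 0], "angular": [0, 0, 0]},
  {"gripper": -1, "linear": [0, 0, 0], "angular": [0, 0, 0]},
  {"gripper": -1, "linear": [0, 0, 0], "angular": [0, 0, 0]},
])

```text
clock: 18.75
tool_pos: [0.4728, -0.2988, 0.1373]
orientation: [-0.487, 3.102, -0.002]
wrist_force: [0.4, 1.1, 5.8]
finger_gap: 0.67
grasp_force: 43.9
```

Run:
```python
from h import *
to(.6741,.0611,env.get_obs()["tool_pos"][2]+.018)
```

```text
tcp [ 0.4728 -0.2988  0.1373] yaw 1.882 z [ 0.002 -0.001 -1.   ] q [-0.56  0.09 -0.02  1.46  0.   -0.87] d mm [-301.8  280.9  -18. ]
```

Call:
carry_out([
  {"gripper": -1, "linear": [0, 0, -30], "angular": [0, 0, 0]},
  {"gripper": -1, "linear": [0, 0, -50], "angular": [0, 0, 0]},
  {"gripper": -1, "linear": [0, 0, -50], "angular": [0, 0, 0]},
  {"gripper": -1, "linear": [-20, 14, -10], "angular": [0, 0, 0]},
  {"gripper": -1, "linear": [-37, 26, 0], "angular": [0, 0, 0]},
  {"gripper": -1, "linear": [-41, 29, 0], "angular": [0, 0, 0]},
  {"gripper": -1, "linear": [-41, 29, 0], "angular": [0, 0, 0]},
  {"gripper": -1, "linear": [-41, 29, 0], "angular": [0, 0, 0]},
  {"gripper": -1, "linear": [-41, 29, 0], "angular": [0, 0, 0]},
  {"gripper": -1, "linear": [-41, 29, 0], "angular": [0, 0, 0]},
  {"gripper": -1, "linear": [-30, 20, 0], "angular": [0, 0, 0]},
  {"gripper": -1, "linear": [-10, 6, 0], "angular": [0, 0, 0]},
])

```text
clock: 20.25
tool_pos: [0.6959, -0.0032, 0.2743]
orientation: [0.49, -3.101, -0.001]
wrist_force: [0.2, 0.5, -3.3]
finger_gap: 0.669
grasp_force: 44.6
```

Run:
```python
from h import *
o=env.get_obs();print(o["finger_gap"],o["wrist_force"]);to(.6741,.0611,.1553)
```

```text
0.6689700382024523 [ 0.23120166  0.52291996 -3.31901275]
tcp [ 0.6959 -0.0032  0.2743] yaw 1.884 z [-0.002  0.    -1.   ] q [-0.    0.51  0.76  1.83  0.   -0.32] d mm [  0.7  67.8 119.1]
```

Call:
carry_out([
  {"gripper": -1, "linear": [0, 25, 0], "angular": [0, 0, 0]},
  {"gripper": -1, "linear": [1, 30, 0], "angular": [0, 0, 0]},
  {"gripper": -1, "linear": [0, 13, 0], "angular": [0, 0, 0]},
  {"gripper": -1, "linear": [0, 0, 10], "angular": [0, 0, 0]},
])

```text
clock: 20.75
tool_pos: [0.673, 0.0597, 0.2669]
orientation: [-0.488, 3.101, -0.001]
wrist_force: [0.3, 0.0, -1.9]
finger_gap: 0.666
grasp_force: 44.7
```

Run:
```python
from h import *
to(.6741,.0611,.1553)
```

```text
tcp [0.673  0.0597 0.2669] yaw 1.883 z [ 0.002  0.    -1.   ] q [ 0.09  0.43  0.64  1.78 -0.   -0.22] d mm [ -1.2   1.  111.6]
```

Call:
carry_out([
  {"gripper": -1, "linear": [0, 0, 30], "angular": [0, 0, 0]},
  {"gripper": -1, "linear": [0, 0, 30], "angular": [0, 0, 0]},
  {"gripper": -1, "linear": [0, 0, 25], "angular": [0, 0, 0]},
  {"gripper": -1, "linear": [0, 0, 12], "angular": [0, 0, 0]},
  {"gripper": -1, "linear": [0, 0, 7], "angular": [0, 0, 0]},
  {"gripper": -1, "linear": [0, 0, 3], "angular": [0, 0, 0]},
  {"gripper": -1, "linear": [0, 0, 2], "angular": [0, 0, 0]},
  {"gripper": -1, "linear": [0, 0, 0], "angular": [0, 0, 0]},
])

```text
clock: 21.75
tool_pos: [0.6735, 0.0593, 0.1572]
orientation: [-0.487, 3.103, -0.0]
wrist_force: [0.2, 0.8, -3.5]
finger_gap: 0.666
grasp_force: 44.7
```

Call:
carry_out([
  {"gripper": -1, "linear": [0, 0, 2], "angular": [0, 0, 0]},
  {"gripper": -1, "linear": [0, 0, 0.5], "angular": [0, 0, 0]},
  {"gripper": -1, "linear": [0, 0, 0], "angular": [0, 0, 0]},
])

```text
clock: 22.12
tool_pos: [0.6736, 0.0594, 0.1554]
orientation: [-0.487, 3.102, -0.0]
wrist_force: [-1.0, 0.0, 5.5]
finger_gap: 0.665
grasp_force: 45.3
```

Call:
carry_out([
  {"gripper": 1, "linear": [0, 0, -0.5], "angular": [0, 0, 0]},
  {"gripper": 1, "linear": [0, 0, 0], "angular": [0, 0, 0]},
  {"gripper": 1, "linear": [0, 0, -20], "angular": [0, 0, 0]},
  {"gripper": 1, "linear": [0, 0, -45], "angular": [0, 0, 0]},
  {"gripper": 1, "linear": [0, 0, -45], "angular": [0, 0, 0]},
  {"gripper": 1, "linear": [30, 30, 0], "angular": [0, 0, 0]},
  {"gripper": 1, "linear": [35, 45, 0], "angular": [0, 0, 0]},
  {"gripper": 1, "linear": [35, 45, 0], "angular": [0, 0, 0]},
  {"gripper": 1, "linear": [35, 45, 0], "angular": [0, 0, 0]},
  {"gripper": 1, "linear": [35, 45, 0], "angular": [0, 0, 0]},
  {"gripper": 1, "linear": [30, 45, 0], "angular": [0, 0, 0]},
  {"gripper": 1, "linear": [0, 0, 0], "angular": [0, 0, 0]},
])

```text
clock: 23.62
tool_pos: [0.4026, 0.2425, 0.2654]
orientation: [-0.493, 3.102, 0.001]
wrist_force: [-0.1, 0.4, -0.5]
finger_gap: 1.0
grasp_force: 0.0
```

Run:
```python
from h import *
t=env.snapshot("top");s=env.snapshot("scene")
f=lambda a:cv2.resize(a,(400,400),interpolation=cv2.INTER_CUBIC)
cv2.imwrite("pics/end.png",np.hstack([f(t[90:300,220:430]),f(s[100:260,210:440][:, :160+40])])[:,:,::-1])
```

```text
(no output)
```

View pics/end.png

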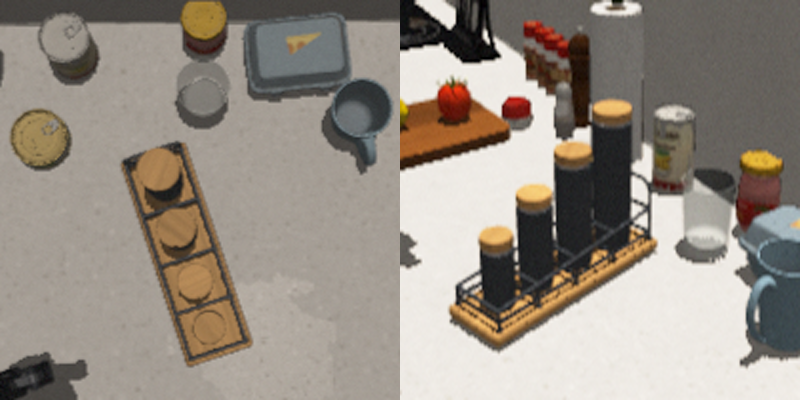

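All four jars stand upright in height order, and the tumbler, mug and tin are undisturbed.

```bash
python3 -c "
from bench import env
print(env.sign_off())"
```

```text
the job is handed in; nothing more can be done
None
```

All four jars stand upright in the caddy, tallest at the high back end down to shortest at the front; the tumbler, mug and tin were left where they stood, and the job was handed in at about 24 s on the robot's clock.

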